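# Hold the hidden bolt head while the runner tightens the nut on a keyring display stand

## Robot

A 7-joint arm with a two-finger parallel gripper is mounted at the origin on the work surface. World frame = base frame: x ahead of the robot, y to its left, z up, the work surface at z = 0. Lengths are in m, angles in rad, forces in N, time in s.
With the tool pointing down it reaches from about 0.425 to 1.025 m from the base axis. Payload 9.4 kg.
Tool frame: the origin (TCP) lies midway between the tips of the shut fingers; the grasp point (between the pads) lies 19 mm behind it; z points along the fingers, y is the direction in which the jaws open and shut (so a half turn about z gives the same grasp; the last joint's range is limited). The gripper opens to 85 mm and grips with 20 to 120 N. Pads are 22 mm wide; open, the fingers measure 114 mm over their backs; the gripper's body (76 mm by 85 mm) begins 54 mm behind the grasp point. The pads swing forward as they close: fully open they stand 13 mm farther back than shut.
Start: joints at [1.101, 0.599, -0.003, 1.599, 0.002, 0.943, -0.08], TCP at [0.278, -0.67, 0.231] pointing down, gripper open.
Joint ranges: [-2.57, 2.57], [-0.35, 1.97], [-1.29, 1.29], [0.11, 2.56], [-1.05, 4.19], [0.11, 1.86], [-2.63, 2.63]. Speed limits (rad/s): [2.22, 2.22, 3.01, 3.01, 3.14, 3.14, 3.14].

## Interface

Orientations are given as [roll, pitch, yaw] about the fixed x, y, z axes, in that order (R = Rz(yaw) Ry(pitch) Rx(roll)).
In Python, from workcell import r gives the robot as it stands.
- The arm moves only by the tool step_arm, never from a script. Its arguments are lists of equal length, an entry for each row: "rotation": the turn, a rotation vector about the world's x, y, z in degrees, a list of three; "delta_pos": the shift along the world's x, y, z in mm, a list of three; "jaw": the opening, from 0 (shut) to 1 (fully open). A call has 1 to 10 rows; each row is the pose to reach, as a shift and turn from the pose commanded when the call began; what a row does not reach only later rows make up. A row lasts 1/12 s, in which the tool goes at most 41.7 mm and 7.16 degrees, less where a joint would pass 70% of its speed; a pose out of reach is approached as far as the arm can. A call with a gripper value outside its range is refused whole. The fingers move at their own pace and stop on an object; "grip_force" is the grip in N (left out, the last holds). Time passes only in rows, so rows that repeat a pose let the fingers close. It gives the time, the measured TCP pose, the force and the opening at its end, in the units of the state.
- r.sense(): the state, without advancing time (a new reading comes with each control period).
- r.camera(name): name is "side" or "top" or "wrist"; returns the picture (420x560x3 uint8, red, green, blue); there is no depth.
- r.get_calibration(name): a dict with "fx", "fy", "cx", "cy" (pixels), "world_to_cam" (4x4, takes a point from world to camera coordinates); the wrist camera has in their place "mount" (4x4, takes a point from camera to tool coordinates, whose origin is the TCP and whose axes are the flange's). Camera axes: x right, y down, z forward; pixel columns grow to the right and rows downward; lengths in m; the calibration is good to about 2 mm. A picture is of the moment at which its call begins: read the wrist's pose just before it. get_calibration takes no time and is no camera call.
- r.sign_off(): hands the job in, once; it reports no verdict.
The state is a dict: "clock": time; "q": joint angles; "qvel": joint speeds; "joint_efforts": joint torques, N m; "eef_pos": TCP position; "tool_rot": TCP orientation; "contact_force": force on the tool from outside, world axes, zero at the start; "wrist_torque": the same for the moment, N m; "opening": finger opening in m.
Only numpy, scipy, OpenCV 4.12 (cv2) and the standard library are available. Lean on these libraries where they do the work, as an engineer would, in place of code of your own. Each camera call takes 0.05 s, during which the arm holds its last target. There are 200 camera calls.

## Task

The orange nut runner on the keyring display stand is turning the nut, but the bolt just spins along with it. Reach down from above into the narrow gap between the steel bracket and the green header board, take the hidden brass bolt head well between the fingers and hold it from turning until the nut has been run fully home and the runner stalls; finish while still gripping it, with the bolt head standing still. Leave everything else on the table where it is.

Things in the scene. Friction and masses are not known exactly. Their poses are not given: they have to be found in the camera images.
- stand: keyring display stand fixed to the table, base 250 x 170 x 16 mm. Origin on the table under the middle of the steel bracket plate; x = level bolt axis, from the orange nut runner through the bracket to the bolt head; z up. Yaw within 0.45 rad of 0 (runner nearest the robot). The runner, in front of the bracket, fills x -152 to -17 mm, no higher than z 156
- gap_mouth (a point): middle of the mouth of the gap, at (27, 0, 160) mm of the stand, with its axes. The gap is 48 mm wide along x, open above and at both y ends, between the steel bracket plate (stand x -3 to 3 mm, y -50 to 50, top at z 160) and the green header board (x 51 to 60, y -65 to 65, top at z 143). It holds only the bolt head and shank and is clear down to the base (z 16)
- head_center (a point): centre of the bolt head, fixed on the stand at (25, 0, 125) mm of its frame, 35 mm below the bracket's top; its axes are the stand's (it does not turn with the bolt)
- bolt_head: brass hexagon bolt head, 24 mm across flats, 27.7 across corners, 18 mm long (stand x 16 to 34 mm), origin at its centre. x = bolt axis, y = square to one pair of flats. From the start it turns about +x at 0.3 to 0.4 rad/s, dragged by the nut; it cannot shift. A firm pinch from above, closing level along the stand's y, stops it and squares its flats to the pads
- runner (a joint): angle of the runner's socket and the backing nut in it, rad, growing all the time under a weak torque (about 0.1 N m). It stalls only when the nut is home and the bolt is held; it cannot be switched off
- nut_run (a joint): how far the nut has been run onto the bolt, rad: begins between 0 and 0.3, rises by about 0.25 rad/s only while the bolt head is kept from turning, and stops at 1.6 = nut home, tight on the bracket. From then on the runner's full 0.1 N m turns the bolt unless it is held
- tumbler: bystander, loose: black travel tumbler with lid and handle, upright, 88 mm across, 197 mm tall; origin at its underside's middle
- gift_box: bystander, loose: small open white gift box with two gold studs on dark padding, 75 x 75 x 35 mm; origin at its underside's middle
- bead_bowl: bystander, loose: white bowl of chunky coloured beads, 110 mm across, 45 mm tall; origin at its underside's middle
- tape_roll: bystander, loose: yellow tape roll lying flat near the stand's left side, 72 mm across, 22 mm tall; origin at its underside's middle
- nut_tin: bystander, loose: small round tin with a blue lid near the stand's right side, 58 mm across, 34 mm tall; origin at its underside's middle
- headband: bystander, loose: red headband lying flat, about 120 x 165 mm, with two pompom balls, 28 mm tall; origin at its underside, at the middle of its arc
- spanner: bystander, loose: steel spanner 150 mm long lying flat behind the stand; origin at its underside's middle

How it is judged:
On the way, in this order (a step that is already met when the one before it is completed fails the run):
1. the bolt head is gripped in the gap and no longer turns (contact force between the fingers and bolt_head above 4 N and distance between the grasp point and head_center below 0.025 m and angular speed of bolt_head below 0.1 rad/s), for 0.3 s.
2. the nut is run home while the bolt head is gripped (contact force between the fingers and bolt_head above 4 N and distance between the grasp point and head_center below 0.025 m and value of joint nut_run above 1.52 rad), for 0.2 s.
At the end, for the whole second after the job is handed in: The bolt head is still between the fingers (grasp point within 25 mm of its centre, contact force above 4 N) and does not turn (below 0.06 rad/s), the nut is home (nut_run above 1.52 of 1.6 rad), and no bystander has moved more than 30 mm (all of step 2 and angular speed of bolt_head below 0.06 rad/s and distance of each of tumbler, gift_box, bead_bowl, tape_roll, nut_tin, headband, spanner from where it was at the start of the episode below 0.03 m); the arm keeps its last pose, push and grip.
It fails at once if a bystander is moved more than 30 mm or tipped (distance of any of tumbler, gift_box, bead_bowl, tape_roll, nut_tin, headband, spanner from where it was at the start of the episode above 0.03 m or angle between any of tumbler, gift_box, bead_bowl, tape_roll, nut_tin, headband, spanner's own z axis and vertical above 0.5 rad).
It also fails if it takes over 40 s, if anything falls off the work surface, if the arm or the gripper's body presses on something with over 40 N, if the wrist force passes 120 N, or if a joint passes its speed limit or range.

## Working session

There is one attempt and no reset: what is moved stays moved. The work goes in short steps, Python scripts to look and compute and a tool call to move; the robot and the scene stay as the last step left them, time stands still between calls to the robot, and variables do not carry over. Pictures are saved under pics/ and viewed, about 8 in all and at most 12, crops included, and the job is handed in when it is done.

Besides the shell and the picture viewer there is one more tool, called after "Request:" as a command line: name --argument value ..., lists and objects as JSON in quotes. step_arm: Moves the arm, as the interface text tells. Its arguments: {"type":"object","properties":{"rotation":{"type":"array"},"delta_pos":{"type":"array"},"jaw":{"type":"array"},"grip_force":{"type":"number"}},"required":["rotation","delta_pos","jaw"]}

```bash
mkdir -p pics
cat > h.py <<'E'
import numpy as np, cv2
from workcell import r
def save(n,img): cv2.imwrite('pics/'+n+'.png',img[:,:,::-1])
def ray(c,u,v):
    M=np.linalg.inv(np.array(c['world_to_cam'])); d=M[:3,:3]@np.array([(u-c['cx'])/c['fx'],(v-c['cy'])/c['fy'],1]); return M[:3,3],d
def onplane(c,u,v,z):
    o,d=ray(c,u,v); return o+d*(z-o[2])/d[2]
def proj(c,p):
    q=np.array(c['world_to_cam'])@np.append(p,1); return np.array([c['fx']*q[0]/q[2]+c['cx'],c['fy']*q[1]/q[2]+c['cy']])
E
python3 - <<'E'
from h import *
s=r.sense(); print({k:np.round(v,3) for k,v in s.items()})
for n in('top','side'):
    im=r.camera(n); save(n+'0',im); np.save(n+'0.npy',im)
    c=r.get_calibration(n); print(n,c['fx'],np.round(np.linalg.inv(c['world_to_cam']),3))
E
```

```text
{'clock': np.float64(0.0), 'q': array([ 1.101,  0.6  , -0.003,  1.6  ,  0.002,  0.943, -0.08 ]), 'qvel': array([ 0.   , -0.002, -0.002,  0.   , -0.002,  0.001,  0.   ]), 'joint_efforts': array([ 0.0000e+00, -7.7645e+01,  1.5650e+00, -2.5801e+01,  1.2000e-02,
        9.0000e-03, -0.0000e+00]), 'eef_pos': array([ 0.277, -0.669,  0.23 ]), 'tool_rot': array([-3.14 ,  0.   ,  0.393]), 'contact_force': array([-0.039, -0.034,  0.227]), 'wrist_torque': array([-0.01 , -0.022, -0.041]), 'opening': np.float64(0.085)}
top 422.79070580667405 [[-1.100e-02 -9.930e-01  1.190e-01  3.830e-01]
 [-1.000e+00  1.100e-02 -0.000e+00  2.900e-02]
 [-1.000e-03 -1.190e-01 -9.930e-01  1.368e+00]
 [ 0.000e+00  0.000e+00  0.000e+00  1.000e+00]]
side 395.6694813386699 [[-0.969 -0.154  0.192  0.302]
 [-0.246  0.619 -0.746  0.931]
 [-0.005 -0.77  -0.638  0.909]
 [ 0.     0.     0.     1.   ]]
```

View pics/top0.png

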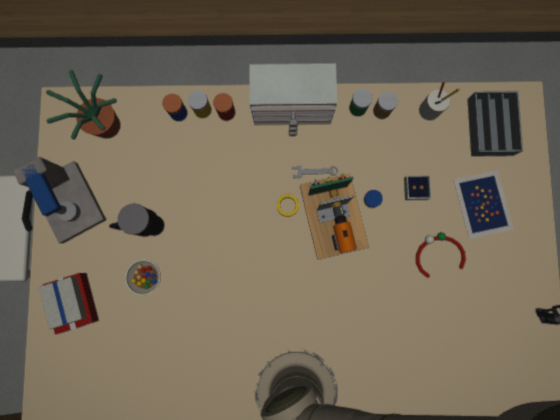

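View pics/side0.png

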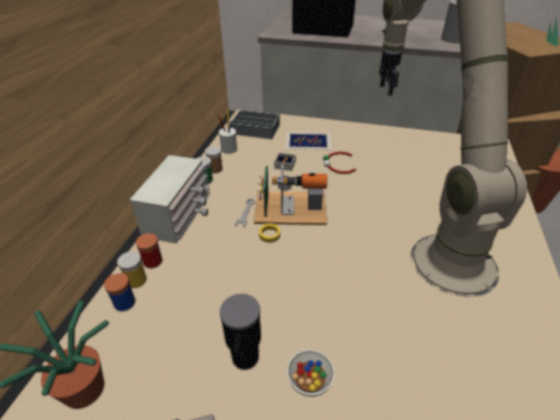

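The top view shows the stand at about columns 300–368 and rows 172–258, with the green header near (330,185), the bracket near (335,213) and the orange runner near (343,235). In the side view the stand is at about (290,195). I'll enlarge both.

Run:
```python
from h import *
t=np.load('top0.npy');s=np.load('side0.npy')
a=cv2.resize(t[165:265,290:380],None,fx=4.4,fy=4.4,interpolation=cv2.INTER_CUBIC)
b=cv2.resize(s[155:230,248:334],None,fx=4.6,fy=4.6,interpolation=cv2.INTER_CUBIC)
o=np.zeros((450,800,3),np.uint8);o[:440,:396]=a;o[:345,400:400+b.shape[1]]=b[:345]
save('crop0',np.clip(o*1.6,0,255).astype(np.uint8))
c=r.get_calibration('top')
h=cv2.cvtColor(t,cv2.COLOR_RGB2HSV)
sub=np.zeros(h.shape[:2],np.uint8);sub[168:265,294:374]=255
for nm,lo,hi in(('orange',(3,180,80),(15,255,255)),('green',(50,60,20),(95,255,255)),('wood',(8,90,90),(18,175,255))):
    m=cv2.inRange(h,lo,hi)&sub
    n,l,st,ce=cv2.connectedComponentsWithStats(m); i=1+np.argmax(st[1:,4])
    rc=cv2.minAreaRect(cv2.findContours((l==i).astype(np.uint8),0,1)[0][0])
    print(nm,st[i],rc); print(np.round(cv2.boxPoints(rc),1).tolist())
    for p in cv2.boxPoints(rc): print(np.round(onplane(c,*p,{'orange':.13,'green':.143,'wood':.016}[nm]),3))
print(h[195,318],h[250,325],h[250,290])
```

```text
orange [334 222  22  31 447] ((344.23529052734375, 236.44119262695312), (29.10427474975586, 16.73495864868164), 75.96376037597656)
[[332.6000061035156, 224.39999389648438], [348.79998779296875, 220.3000030517578], [355.8999938964844, 248.5], [339.6000061035156, 252.60000610351562]]
[ 0.506 -0.113  0.13 ]
[ 0.517 -0.161  0.13 ]
[ 0.434 -0.179  0.13 ]
[ 0.423 -0.132  0.13 ]
green [310 177  42  17 299] ((330.4764404296875, 184.89413452148438), (7.809497356414795, 43.49455642700195), 77.47119140625)
[[308.3999938964844, 185.8000030517578], [350.8999938964844, 176.39999389648438], [352.6000061035156, 184.0], [310.1000061035156, 193.39999389648438]]
[ 0.619 -0.043  0.143]
[ 0.646 -0.169  0.143]
[ 0.623 -0.173  0.143]
[ 0.596 -0.048  0.143]
wood [ 300  182   69   78 2188] ((333.7870788574219, 215.8092041015625), (77.39460754394531, 53.216156005859375), 76.37300109863281)
[[298.79998779296875, 184.5], [350.5, 171.89999389648438], [368.79998779296875, 247.10000610351562], [317.0, 259.70001220703125]]
[ 0.648 -0.02   0.016]
[ 0.688 -0.189  0.016]
[ 0.443 -0.24   0.016]
[ 0.405 -0.074  0.016]
[ 16 118 123] [ 16 120 128] [ 20  67 144]
```

View pics/crop0.png

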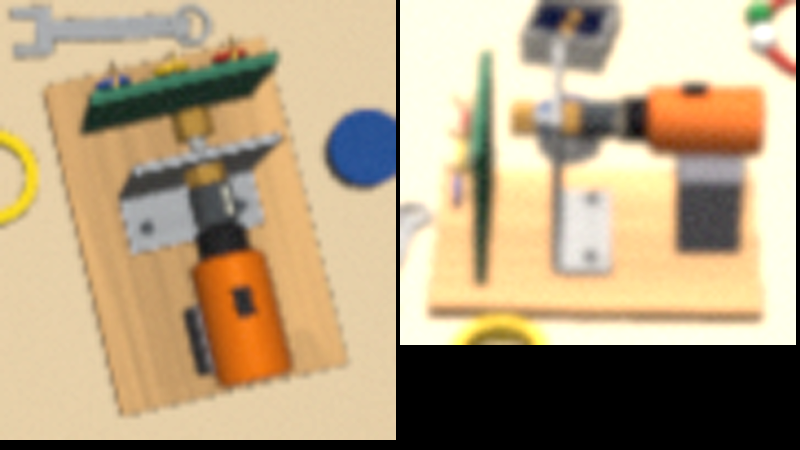

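Run:
```python
from h import *
c=r.get_calibration('top');d=r.get_calibration('side')
A=onplane(c,320.7,203.2,.16);B=onplane(c,353.6,196.8,.16);print('bracket',A,B,np.linalg.norm(A-B),(A+B)/2, np.arctan2(B[0]-A[0],A[1]-B[1]))
print('head top',onplane(c,333.9,192.7,.137))
o,u=ray(c,333.9,192.7);p,v=ray(d,274.5,180.7)
S=np.linalg.lstsq(np.c_[u,-v],p-o,rcond=None)[0];print('tri',o+u*S[0],p+v*S[1])
for yaw in(.21,.225):
  R=np.array([[np.cos(yaw),-np.sin(yaw)],[np.sin(yaw),np.cos(yaw)]])
  for O in([.574,-.119],):
    H=np.append(np.array(O)+R@[.025,0],.125);print(H,proj(c,H+[0,0,.012]),proj(d,H))
```

```text
bracket [ 0.56439235 -0.07676691  0.16      ] [ 0.58202394 -0.17229945  0.16      ] 0.0971459685992075 [ 0.57320815 -0.12453318  0.16      ] 0.18250739372971508
head top [ 0.59871853 -0.11839872  0.137     ]
tri [ 0.60168404 -0.12042891  0.12007505] [ 0.59963611 -0.12076897  0.11975702]
[ 0.59845077 -0.1137885   0.125     ] [332.33995935 192.80694955] [274.27486173 180.666074  ]
[ 0.59836985 -0.11342234  0.125     ] [332.2165498  192.83538407] [274.26972916 180.73124064]
```

Request:
step_arm --rotation '[[0,0,-2],[0,0,-4],[0,0,-6],[0,0,-8],[0,0,-10.2],[0,0,-10.2],[0,0,-10.2],[0,0,-10.2],[0,0,-10.2],[0,0,-10.2]]' --delta_pos '[[15,26,10],[35,60,20],[55,95,20],[75,129,20],[95,163,20],[115,198,20],[135,232,20],[155,267,20],[175,301,20],[195,335,20]]' --jaw '[1,1,1,1,1,1,1,1,1,1]' --grip_force 60

```text
clock: 0.93
eef_pos: [0.473, -0.3329, 0.2511]
tool_rot: [-3.141, 0.0, 0.215]
contact_force: [0.6, -0.1, 1.0]
opening: 0.0855
```

Request:
step_arm --rotation '[[0,0,0],[0,0,0],[0,0,0],[0,0,0],[0,0,0],[0,0,0],[0,0,0],[0,0,0],[0,0,0]]' --delta_pos '[[20,35,0],[40,70,0],[60,105,0],[80,140,0],[95,165,0],[110,190,0],[120,208,0],[126,218,0],[126,218,0]]' --jaw '[1,1,1,1,1,1,1,1,1]'

```text
clock: 1.68
eef_pos: [0.5995, -0.1139, 0.2509]
tool_rot: [-3.141, -0.0, 0.219]
contact_force: [0.1, 0.3, 0.1]
opening: 0.0854
```

Run:
```python
from h import *
from scipy.spatial.transform import Rotation as Ro
s=r.sense(); im=r.camera('wrist'); np.save('w1.npy',im)
T=np.eye(4);T[:3,:3]=Ro.from_euler('xyz',s['tool_rot']).as_matrix();T[:3,3]=s['eef_pos']
c=r.get_calibration('wrist'); c['world_to_cam']=np.linalg.inv(T@np.array(c['mount']))
print(s['clock'],s['eef_pos'],s['tool_rot'],np.round(T@np.array(c['mount']),3),np.round(s['q'],2))
yaw=.215;R=Ro.from_euler('z',yaw).as_matrix();O=np.array([.598,-.117,0])-R@[.025,0,0]
o=im.copy()
for p,col in (((25,0,137),(255,0,0)),((3,50,160),(0,255,255)),((3,-50,160),(0,255,255)),((51,65,143),(255,255,0)),((51,-65,143),(255,255,0)),((60,0,143),(255,0,255))):
    q=proj(c,O+R@(np.array(p)/1000));print(p,q.round(1)); cv2.circle(o,tuple(int(x) for x in q),3,col,1)
save('w1',o)
```

```text
1.6833 [ 0.59950546 -0.11392501  0.25088576] [-3.14050794e+00 -7.54747796e-05  2.18769788e-01] [[ 0.217 -0.936 -0.278  0.671]
 [-0.976 -0.208 -0.062 -0.098]
 [-0.     0.284 -0.959  0.394]
 [ 0.     0.     0.     1.   ]] [ 0.11  0.44 -0.02  1.85  0.01  0.85 -1.27]
(25, 0, 137) [285.4 209.7]
(3, 50, 160) [224.6 243.1]
(3, -50, 160) [346.3 243.5]
(51, 65, 143) [207.4 181.4]
(51, -65, 143) [363.9 182. ]
(60, 0, 143) [285.7 170.9]
```

View pics/w1.png

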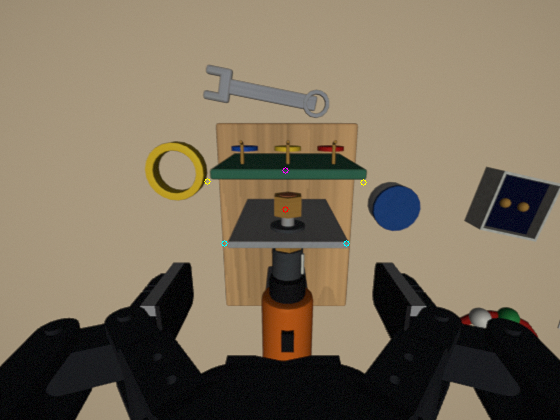

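The wrist view shows the bracket's top edge at row 243 and the header's near edge at row 178. The brass head is at columns 274–301, about 2.5 px to the right of my prediction. I'll correct by (+2, −4.5) mm and go down.

Request:
step_arm --rotation '[[0,0,0],[0,0,0],[0,0,0],[0,0,0],[0,0,0],[0,0,0],[0,0,0],[0,0,0],[0,0,0],[0,0,0]]' --delta_pos '[[2,-4.5,-10],[2,-4.5,-30],[2,-4.5,-50],[2,-4.5,-70],[2,-4.5,-90],[2,-4.5,-105],[2,-4.5,-120],[2,-4.5,-135],[2,-4.5,-147],[2,-4.5,-147]]' --jaw '[1,1,1,1,1,1,1,1,1,1]'

```text
clock: 2.57
eef_pos: [0.5984, -0.1232, 0.1016]
tool_rot: [-3.141, 0.004, 0.212]
contact_force: [0.2, -0.8, 0.8]
opening: 0.0855
```

Run:
```python
from h import *
s=r.sense(); im=r.camera('wrist'); print(s['clock'],s['eef_pos'],s['contact_force'])
im2=r.camera('side')
b=cv2.resize(im2[130:230,240:340],(400,400),interpolation=cv2.INTER_CUBIC)
o=np.zeros((420,960,3),np.uint8);o[:,:560]=im;o[:400,560:]=b
save('w2',cv2.resize(np.clip(o*1.5,0,255).astype(np.uint8),(800,350)))
```

```text
2.5667 [ 0.5984301  -0.12317404  0.10160105] [ 0.22985746 -0.79704346  0.75598893]
```

View pics/w2.png

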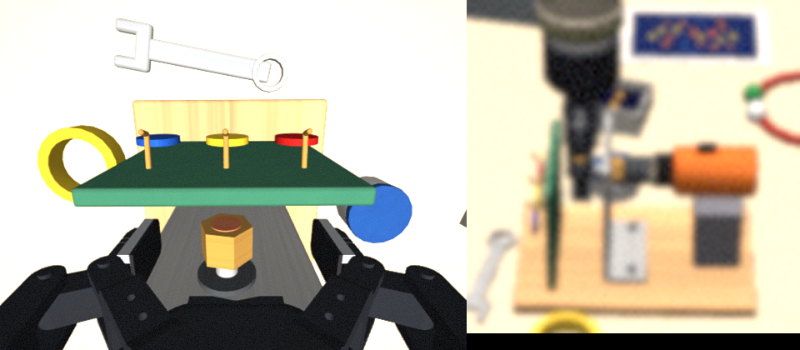

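The head's axis is at column 227 and the middle of the fingers is at about 233, so the tool is 3 mm or so too far right. I'll let it settle while shifting +3 mm in y.

Request:
step_arm --rotation '[[0,0,0],[0,0,0],[0,0,0]]' --delta_pos '[[0,3,0],[0,3,0],[0,3,0]]' --jaw '[1,1,1]'

```text
clock: 2.92
eef_pos: [0.601, -0.1181, 0.1051]
tool_rot: [3.141, -0.001, 0.215]
contact_force: [0.1, -0.5, -0.1]
opening: 0.0852
```

Run:
```python
from h import *
s=r.sense(); im=r.camera('wrist'); print(s['clock'],s['eef_pos'],s['tool_rot'])
h=cv2.cvtColor(im,cv2.COLOR_RGB2HSV); m=cv2.inRange(h,(8,100,50),(25,255,255)); m[:245]=0; m[350:]=0; m[:,:230]=0; m[:,330:]=0
x=np.where(m)[1]; y=np.where(m)[0]; print('head cols',x.min(),x.max(),np.median(x),'rows',y.min(),y.max(), r.get_calibration('wrist')['cx'])
save('w3',np.clip(im[220:400,120:440]*1.6,0,255).astype(np.uint8))
```

```text
2.9167 [ 0.60095348 -0.1181344   0.10512461] [ 3.14118884e+00 -1.30963610e-03  2.15181808e-01]
head cols 251 312 282.0 rows 260 324 282.65288197928584
```

View pics/w3.png

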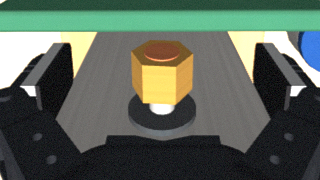

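The head is centred at column 282 and the image centre is 282.7. I'll close on it, going 3 mm lower.

Request:
step_arm --rotation '[[0,0,0],[0,0,0],[0,0,0],[0,0,0],[0,0,0],[0,0,0],[0,0,0],[0,0,0],[0,0,0],[0,0,0]]' --delta_pos '[[0,0,-3],[0,0,-3],[0,0,-3],[0,0,-3],[0,0,-3],[0,0,-3],[0,0,-3],[0,0,-3],[0,0,-3],[0,0,-3]]' --jaw '[0.8,0.6,0.45,0.3,0.2,0.1,0,0,0,0]' --grip_force 60

```text
clock: 3.8
eef_pos: [0.6004, -0.1178, 0.1014]
tool_rot: [-3.141, 0.0, 0.215]
contact_force: [-1.8, 2.9, 5.6]
opening: 0.0252
```

Request:
step_arm --rotation '[[0,0,0],[0,0,0],[0,0,0],[0,0,0],[0,0,0],[0,0,0],[0,0,0],[0,0,0],[0,0,0],[0,0,0]]' --delta_pos '[[0,0,0],[0,0,0],[0,0,0],[0,0,0],[0,0,0],[0,0,0],[0,0,0],[0,0,0],[0,0,0],[0,0,0]]' --jaw '[0,0,0,0,0,0,0,0,0,0]'

```text
clock: 4.63
eef_pos: [0.6005, -0.1178, 0.1015]
tool_rot: [-3.141, 0.0, 0.215]
contact_force: [-1.5, 2.2, 5.2]
opening: 0.0256
```

Run:
```python
from h import *
s=r.sense(); im=r.camera('wrist'); print({k:np.round(s[k],3) for k in('clock','eef_pos','tool_rot','contact_force','wrist_torque','opening')})
np.save('g1.npy',im);save('g1',np.clip(im[180:400,120:440]*1.6,0,255).astype(np.uint8))
```

```text
{'clock': np.float64(4.633), 'eef_pos': array([ 0.6  , -0.118,  0.101]), 'tool_rot': array([-3.141,  0.   ,  0.215]), 'contact_force': array([-1.538,  2.233,  5.24 ]), 'wrist_torque': array([0.702, 0.42 , 0.007]), 'opening': np.float64(0.026)}
```

View pics/g1.png

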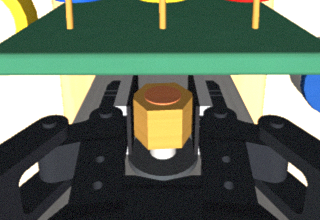

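The head is between the pads with its ridge upright in the middle, at about crop column 161, so it looks squared. The opening is 25.6 mm against 24 mm across flats. I'll raise the grip a little, hold, and watch the opening and the pictures.

Request:
step_arm --rotation '[[0,0,0],[0,0,0],[0,0,0],[0,0,0],[0,0,0],[0,0,0],[0,0,0],[0,0,0],[0,0,0],[0,0,0]]' --delta_pos '[[0,0,0],[0,0,0],[0,0,0],[0,0,0],[0,0,0],[0,0,0],[0,0,0],[0,0,0],[0,0,0],[0,0,0]]' --jaw '[0,0,0,0,0,0,0,0,0,0]' --grip_force 90

```text
clock: 5.52
eef_pos: [0.6005, -0.1178, 0.1016]
tool_rot: [-3.141, -0.0, 0.215]
contact_force: [-2.3, 3.7, 6.8]
opening: 0.0241
```

Request:
step_arm --rotation '[[0,0,0],[0,0,0],[0,0,0],[0,0,0],[0,0,0],[0,0,0],[0,0,0],[0,0,0],[0,0,0],[0,0,0]]' --delta_pos '[[0,0,0],[0,0,0],[0,0,0],[0,0,0],[0,0,0],[0,0,0],[0,0,0],[0,0,0],[0,0,0],[0,0,0]]' --jaw '[0,0,0,0,0,0,0,0,0,0]'

```text
clock: 6.35
eef_pos: [0.6005, -0.1178, 0.1016]
tool_rot: [-3.141, -0.0, 0.215]
contact_force: [-2.1, 2.3, 6.9]
opening: 0.0245
```

Run:
```python
from h import *
s=r.sense(); im=r.camera('wrist'); print({k:np.round(s[k],3) for k in('clock','eef_pos','tool_rot','contact_force','wrist_torque','opening')})
g=np.load('g1.npy'); np.save('g2.npy',im)
d=cv2.absdiff(g,im).max(2); print('diff head',d[260:340,245:325].mean(),d[260:340,245:325].max(),'elsewhere',d[:150].mean())
save('g2',np.hstack([np.clip(cv2.resize(x[250:340,240:330],(380,380),interpolation=cv2.INTER_CUBIC)*1.6,0,255).astype(np.uint8) for x in (g,im)]))
```

```text
{'clock': np.float64(6.35), 'eef_pos': array([ 0.6  , -0.118,  0.102]), 'tool_rot': array([-3.141, -0.   ,  0.215]), 'contact_force': array([-2.075,  2.255,  6.894]), 'wrist_torque': array([0.738, 0.403, 0.074]), 'opening': np.float64(0.024)}
diff head 6.55890625 92 elsewhere 1.761952380952381
```

View pics/g2.png

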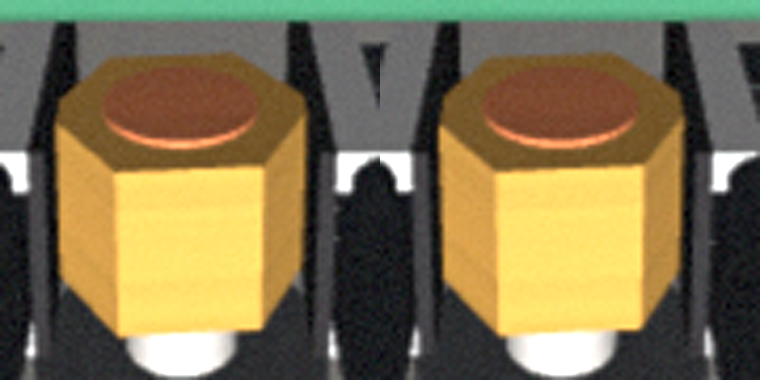

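The end face shows its corners, not its flats, pointing at the pads, at crop columns 57/305 and then 440/683. Pad gap and force agree with a corner-to-corner pinch: the opening extrapolates to about 27.6 mm at zero force. I'll check whether it creeps.

Request:
step_arm --rotation '[[0,0,0],[0,0,0],[0,0,0],[0,0,0],[0,0,0],[0,0,0],[0,0,0],[0,0,0],[0,0,0],[0,0,0]]' --delta_pos '[[0,0,0],[0,0,0],[0,0,0],[0,0,0],[0,0,0],[0,0,0],[0,0,0],[0,0,0],[0,0,0],[0,0,0]]' --jaw '[0,0,0,0,0,0,0,0,0,0]'

```text
clock: 7.23
eef_pos: [0.6005, -0.1178, 0.1015]
tool_rot: [-3.141, -0.0, 0.215]
contact_force: [-3.0, 3.1, 6.3]
opening: 0.0244
```

```bash
cat >> h.py <<'E'
from scipy.spatial.transform import Rotation as Ro
def wcal(s):
    T=np.eye(4);T[:3,:3]=Ro.from_euler('xyz',s['tool_rot']).as_matrix();T[:3,3]=s['eef_pos']
    c=r.get_calibration('wrist'); c['world_to_cam']=np.linalg.inv(T@np.array(c['mount'])); return c
def hexang(s,im,F=np.array([.6005,-.1178,.125])):
    "angle of the end face's outline mod 60 deg about the bolt axis; 0 = corners toward pads (y)"
    c=wcal(s); R=Ro.from_euler('z',.215).as_matrix(); fc=F+R@[.009,0,0]
    h=cv2.cvtColor(im,cv2.COLOR_RGB2HSV); m=cv2.inRange(h,(5,90,20),(25,255,140)); m[:258]=0;m[330:]=0;m[:,:240]=0;m[:,330:]=0
    v,u=np.nonzero(m); P=[]
    for a,b in zip(u,v):
        o,d=ray(c,a,b); t=((fc-o)@R[:,0])/(d@R[:,0]); q=R.T@(o+d*t-fc); P.append(q[1:]*1000)
    P=np.array(P); P=P[np.hypot(*P.T)<15]; hull=cv2.convexHull(P.astype(np.float32))
    ap=cv2.approxPolyDP(hull,2,True)[:,0]; return ap, cv2.minAreaRect(hull), len(P)
E
python3 - <<'E'
from h import *
s=r.sense(); im=r.camera('wrist'); g=np.load('g2.npy'); np.save('g3.npy',im)
d=cv2.absdiff(g,im).max(2)[250:340,240:330]; print(s['clock'],s['opening'],s['wrist_torque'],d.mean(),d.max(),r.get_calibration('wrist')['fx'])
for i in(np.load('g1.npy'),g,im):
    ap,rc,n=hexang(s,i); print(n,np.round(ap,1).tolist(),np.round(np.degrees(np.arctan2(ap[:,1],ap[:,0])),0).tolist())
save('g3',np.hstack([np.clip(cv2.resize(x[250:340,240:330],(380,380),interpolation=cv2.INTER_CUBIC)*1.6,0,255).astype(np.uint8) for x in (g,im)]))
E
```

```text
7.2333 0.024447679109113607 [0.70852699 0.46781988 0.02241762] 3.169259259259259 19 306.5138000679673
1409 [[12.199999809265137, 8.100000381469727], [6.599999904632568, 13.399999618530273], [-8.699999809265137, 11.899999618530273], [-12.300000190734863, 8.100000381469727], [-12.0, -4.0], [-6.5, -11.0], [7.900000095367432, -10.0], [12.600000381469727, -0.4000000059604645]] [34.0, 64.0, 126.0, 147.0, -161.0, -121.0, -52.0, -2.0]
1390 [[11.699999809265137, 8.899999618530273], [6.599999904632568, 13.399999618530273], [-8.699999809265137, 11.899999618530273], [-12.300000190734863, 8.100000381469727], [-12.0, -4.0], [-6.5, -11.0], [6.099999904632568, -11.0], [11.899999618530273, -2.200000047683716]] [37.0, 64.0, 126.0, 147.0, -161.0, -121.0, -61.0, -10.0]
1387 [[7.900000095367432, -10.0], [11.899999618530273, -2.200000047683716], [11.300000190734863, 9.699999809265137], [6.599999904632568, 13.399999618530273], [-10.0, 11.199999809265137], [-12.800000190734863, -2.200000047683716], [-8.300000190734863, -9.0]] [-52.0, -10.0, 41.0, 64.0, 132.0, -170.0, -133.0]
```

View pics/g3.png

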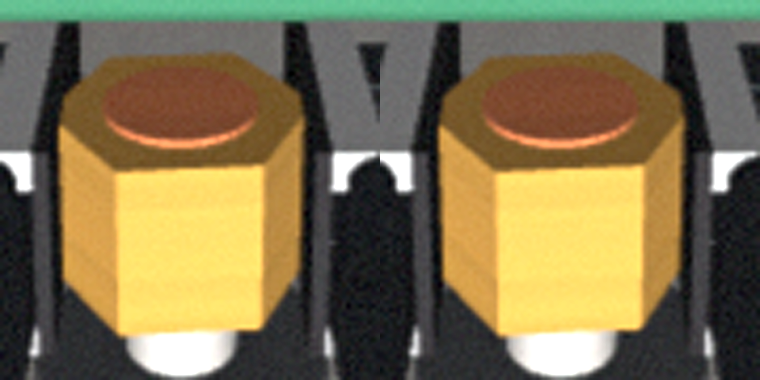

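The two frames are identical to within noise (head difference max 19), so the bolt is held still. I'll keep the grip and watch the runner socket in the side and top views for the stall.

```bash
cat > soc.py <<'E'
from h import *
import sys
c={n:r.get_calibration(n) for n in('side','top')}
R=Ro.from_euler('z',.215).as_matrix();O=np.array([.6005,-.1178,.125])-R@[.025,0,0]
p=O+R@[-.03,0,0]
def shots():
    return {n:np.mean([r.camera(n).astype(float) for _ in range(3)],0) for n in c}
S=shots();np.savez('soc_%s.npz'%sys.argv[1],**S)
if len(sys.argv)>2:
    Q=np.load('soc_%s.npz'%sys.argv[2])
    for n in c:
        u,v=proj(c[n],p).astype(int); d=np.abs(S[n]-Q[n]).max(2)
        print(n,(u,v),'socket diff mean/max',d[v-8:v+9,u-8:u+9].mean().round(2),d[v-8:v+9,u-8:u+9].max().round(1),'ref',d[v-8:v+9,u+60:u+77].max().round(1))
s=r.sense();print(s['clock'],s['opening'],s['contact_force'],s['wrist_torque'])
E
python3 soc.py a; python3 soc.py b a; python3 soc.py c b;python3 soc.py d a
```

```text
7.5833 0.024585949183493185 [-2.55934764  2.57044111  6.69671571] [0.74061952 0.45826416 0.09165338]
side (np.int64(290), np.int64(180)) socket diff mean/max 1.65 7.0 ref 3.7
top (np.int64(337), np.int64(210)) socket diff mean/max 1.06 5.0 ref 1.7
7.8833 0.02478407799538664 [-1.6932438   3.5248797   6.51272094] [0.72020405 0.46918055 0.06685977]
side (np.int64(290), np.int64(180)) socket diff mean/max 1.88 10.7 ref 3.7
top (np.int64(337), np.int64(210)) socket diff mean/max 1.14 7.7 ref 1.7
8.1833 0.02458485686208683 [-2.23996024  3.4292773   6.04776277] [0.73395615 0.50111654 0.00429314]
side (np.int64(290), np.int64(180)) socket diff mean/max 2.28 16.7 ref 3.0
top (np.int64(337), np.int64(210)) socket diff mean/max 1.59 11.3 ref 1.7
8.4833 0.02486874965919213 [-1.42738393  3.64735563  6.4910753 ] [0.71912783 0.45965947 0.04624259]
```

The socket still turns: its difference grows with time, well above the reference patch. I'll hold for several seconds.

Request:
step_arm --rotation '[[0,0,0],[0,0,0],[0,0,0],[0,0,0],[0,0,0],[0,0,0],[0,0,0],[0,0,0],[0,0,0],[0,0,0]]' --delta_pos '[[0,0,0],[0,0,0],[0,0,0],[0,0,0],[0,0,0],[0,0,0],[0,0,0],[0,0,0],[0,0,0],[0,0,0]]' --jaw '[0,0,0,0,0,0,0,0,0,0]'

```text
clock: 9.32
eef_pos: [0.6005, -0.1178, 0.1016]
tool_rot: [-3.141, -0.0, 0.215]
contact_force: [-2.7, 3.0, 6.2]
opening: 0.0244
```

Request:
step_arm --rotation '[[0,0,0],[0,0,0],[0,0,0],[0,0,0],[0,0,0],[0,0,0],[0,0,0],[0,0,0],[0,0,0],[0,0,0]]' --delta_pos '[[0,0,0],[0,0,0],[0,0,0],[0,0,0],[0,0,0],[0,0,0],[0,0,0],[0,0,0],[0,0,0],[0,0,0]]' --jaw '[0,0,0,0,0,0,0,0,0,0]'

```text
clock: 10.15
eef_pos: [0.6005, -0.1178, 0.1015]
tool_rot: [-3.141, 0.0, 0.215]
contact_force: [-2.3, 2.9, 7.0]
opening: 0.0246
```

Request:
step_arm --rotation '[[0,0,0],[0,0,0],[0,0,0],[0,0,0],[0,0,0],[0,0,0],[0,0,0],[0,0,0],[0,0,0],[0,0,0]]' --delta_pos '[[0,0,0],[0,0,0],[0,0,0],[0,0,0],[0,0,0],[0,0,0],[0,0,0],[0,0,0],[0,0,0],[0,0,0]]' --jaw '[0,0,0,0,0,0,0,0,0,0]'

```text
clock: 10.98
eef_pos: [0.6005, -0.1178, 0.1015]
tool_rot: [-3.141, -0.0, 0.215]
contact_force: [-1.9, 2.8, 5.9]
opening: 0.0246
```

Request:
step_arm --rotation '[[0,0,0],[0,0,0],[0,0,0],[0,0,0],[0,0,0],[0,0,0],[0,0,0],[0,0,0],[0,0,0],[0,0,0]]' --delta_pos '[[0,0,0],[0,0,0],[0,0,0],[0,0,0],[0,0,0],[0,0,0],[0,0,0],[0,0,0],[0,0,0],[0,0,0]]' --jaw '[0,0,0,0,0,0,0,0,0,0]'

```text
clock: 11.82
eef_pos: [0.6005, -0.1178, 0.1016]
tool_rot: [-3.141, -0.0, 0.215]
contact_force: [-2.5, 4.0, 6.3]
opening: 0.0243
```

```bash
python3 - <<'E'
from h import *
g=np.load('g3.npy'); im=r.camera('wrist'); np.save('g4.npy',im)
d=cv2.absdiff(g,im).max(2)[250:340,240:330]; print('head',d.mean(),d.max())
save('g4',np.hstack([np.clip(cv2.resize(x[250:340,240:330],(380,380),interpolation=cv2.INTER_CUBIC)*1.6,0,255).astype(np.uint8) for x in (g,im)]))
E
python3 soc.py e d; python3 soc.py f e;python3 soc.py g e;python3 soc.py h e
```

```text
head 3.1804938271604937 24
side (np.int64(290), np.int64(180)) socket diff mean/max 2.35 17.7 ref 3.0
top (np.int64(337), np.int64(210)) socket diff mean/max 1.65 18.3 ref 1.7
12.1667 0.02472860607010348 [-2.16612725  3.47547066  6.96396621] [0.79029136 0.48442733 0.01499054]
side (np.int64(290), np.int64(180)) socket diff mean/max 1.39 5.3 ref 3.3
top (np.int64(337), np.int64(210)) socket diff mean/max 0.9 3.0 ref 1.3
12.4667 0.024405637175826923 [-2.23815626  3.02613237  6.32817726] [0.77200845 0.51899338 0.01578843]
side (np.int64(290), np.int64(180)) socket diff mean/max 1.37 5.7 ref 3.3
top (np.int64(337), np.int64(210)) socket diff mean/max 0.85 2.7 ref 1.7
12.7667 0.02419267757154512 [-1.62598682  3.19557506  6.26102856] [0.78469117 0.46645614 0.0366662 ]
side (np.int64(290), np.int64(180)) socket diff mean/max 1.38 6.0 ref 3.0
top (np.int64(337), np.int64(210)) socket diff mean/max 0.88 3.3 ref 1.7
13.0667 0.024494303496876115 [-2.19012842  3.62192277  6.40952152] [0.71279362 0.44682666 0.05282795]
```

The socket difference no longer grows, so the runner has stalled, and the head is unchanged since 7.2 s. I'll hold once more, then check the stall, the head and the bystanders.

Request:
step_arm --rotation '[[0,0,0],[0,0,0],[0,0,0],[0,0,0],[0,0,0],[0,0,0],[0,0,0],[0,0,0],[0,0,0],[0,0,0]]' --delta_pos '[[0,0,0],[0,0,0],[0,0,0],[0,0,0],[0,0,0],[0,0,0],[0,0,0],[0,0,0],[0,0,0],[0,0,0]]' --jaw '[0,0,0,0,0,0,0,0,0,0]'

```text
clock: 13.9
eef_pos: [0.6005, -0.1178, 0.1015]
tool_rot: [-3.141, -0.0, 0.215]
contact_force: [-1.5, 3.0, 6.6]
opening: 0.0243
```

```bash
python3 soc.py i e
python3 - <<'E'
from h import *
g=np.load('g4.npy'); im=r.camera('wrist')
d=cv2.absdiff(g,im).max(2)[250:340,240:330]; print('head vs g4',d.mean(),d.max())
s0=np.load('side0.npy');s1=r.camera('side')
save('end',np.vstack([np.hstack([np.clip(cv2.resize(x[250:340,240:330],(300,300))*1.6,0,255).astype(np.uint8) for x in (g,im)]),cv2.resize(s1[90:310,200:400],(600,300))]) if 0 else np.hstack([cv2.resize(s0,(400,300)),cv2.resize(s1,(400,300))]))
E
```

```text
side (np.int64(290), np.int64(180)) socket diff mean/max 1.4 5.0 ref 3.0
top (np.int64(337), np.int64(210)) socket diff mean/max 0.9 3.0 ref 1.3
14.2 0.024395014375292012 [-1.5770189   3.85305906  6.22898275] [0.8471689  0.44211662 0.01116415]
head vs g4 3.1882716049382718 19
```

View pics/end.png

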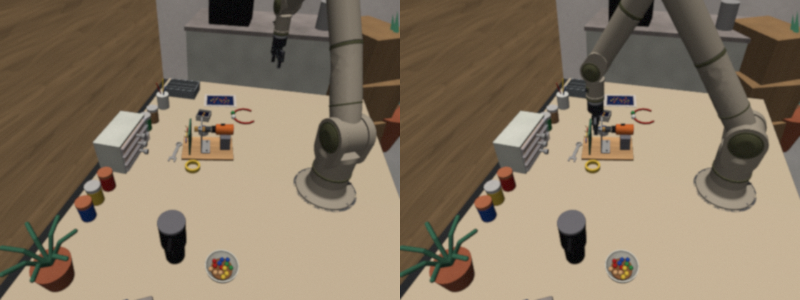

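The before and after side views show every visible bystander in the same place, and the gripper is in the gap on the bolt head. Handing in.

```bash
python3 -c "
from workcell import r
print(r.sign_off())"
```

```text
the job is handed in; nothing more can be done
None
```

I located the stand from the top and side views, corrected by a few millimetres from the wrist camera, and reached down into the gap. The gripper closed on the bolt head at 60 N, later raised to 90 N, and held until the runner stalled. I handed in at about 14.3 s, still gripping.

**Last checks that passed:**
- **Runner:** the socket was still turning at 8.5 s. From 12.2 to 14.2 s its image no longer changed.
- **Bolt head:** its image was unchanged to within noise from about 6.4 s to 14.2 s.
- **Bystanders:** all those visible in the side view look unmoved. The nut tin can't be made out clearly there, and I did not check it separately at the end.

**Not as expected:** the flats did not square up to the pads. The wrist images show the pads on or near opposite corners of the hexagon. The opening also read about 24.4 mm under load, and extrapolates to about 27.6 mm unloaded, close to the 27.7 mm across corners. The head did not slip, so I kept the grip and did not regrip.

The nut being home is inferred from the stall, and the grip force on the head is the commanded one; neither was measured directly.

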